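Unpack a printing block from its carton and file it in the block rack

TASK

A new wooden printing block has arrived at the letterpress shop in a small carton, held by its edges between foam pads. Fold both carton flaps well back past upright so that they stay open, then lift the block out and stand it upright in the empty middle slot of the green rack, right down on the base and filed like its neighbours, edges about level with theirs (its printed face may look either way). The foam leaves only its faces free to grip and the rack only its edges, so stand it on the bench on the way, let go and take it the other way; never drop it or let it fall over, and leave the ink tin, the bin and the mallet where they are.

Things in the scene. Friction and masses are not known exactly. Their poses are not given: they have to be found in the camera images.
- carton: brown cardboard carton fixed to the bench, 160 mm (its x) by 140 mm (its y) by 135 mm high, walls and floor 4 mm; origin at the centre of its underside, z up. Two flaps, each 156 mm (along x) by 67 mm by 4 mm thick, hinged about lines along the carton's x at z = 137 mm: left flap at y = +70 mm, right flap at y = -70 mm; shut, they lie level and meet over the middle
- flap_left (a joint): left carton flap (+y side): 0 closed and level, grows as it swings up and outward, 1.57 upright, stop at 2.4 rad; the hinge is stiff and the flap stays where it is left; starts shut or slightly ajar
- flap_right (a joint): right carton flap (-y side): the same, opening to the other side
- tab_left (a point): centre of the orange pull tab on the left flap: an upright tongue 40 mm along the hinge, 6 mm thick, 28 mm tall; it stands 45 mm from the hinge line and 35 mm towards the carton's +x from its middle, this point 16 mm above the flap's mid-thickness. Axes turn with the flap (x along the carton's x, z out of the flap)
- tab_right (a point): centre of the orange pull tab on top of the right flap: the same tongue, 45 mm from its hinge line, 35 mm towards -x from the carton's middle
- packing (a point): centre of the carton's inner floor, 4 mm above the bench, axes as the carton's. Two black foam pads, 64 mm in x, fill the space beyond y = +31 and y = -31 mm up to 116 mm above the bench; at each, two foam lips reach in to |y| = 23 mm, at |x| = 18 to 30 mm. Elsewhere beside the block's faces (towards +x and -x) the carton is empty
- block: pale wooden printing block, red ornament on its -x face, 30 mm thick (x, between faces) by 58 mm wide (y, between edges) by 110 mm tall, 0.13 to 0.25 kg; origin at the centre of its foot, z up. Starts upright on the floor of the closed carton, its x along the carton's x, its top 21 mm below the rim
- rack: green rack fixed to the bench: base 150 mm (x) by 70 mm (y) by 8 mm; four upright dividers 6 mm thick, 50 mm wide in y, up to z = 124 mm, mid-planes at x = -63, -21, 21, 63 mm (slots 36 mm wide, open at both y ends and above). Outer slots hold fixed darker blocks 30 by 58 mm, 100 and 104 mm tall; the middle one is empty. Origin at the centre of the underside
- slot (a point): centre of the floor of the empty middle slot, on the rack's base 8 mm above the bench; axes as the rack's. The block belongs with its origin here, its x along the rack's x (either way round)
- ink_tin: bystander: blue ink tin, 68 mm across, 75 mm high, origin at the centre of its foot
- sorts_bin: bystander: open black plastic bin 80 by 120 by 60 mm, origin at the centre of its underside
- mallet: bystander: hammer 240 mm long lying on the bench, origin at its middle
Mind the look-alikes: they are no part of the job. Of the things that look like the rack, the smaller one is meant. There is more than one size of the carton; the one meant has the size given above.

How it is judged:
By the outcome, as a careful person would: the job done as asked, in the order asked, and still so for the second after the job is handed in, with the robot touching nothing.
It also fails if it takes over 72 s, if anything falls off the work surface, if the arm or the gripper's body presses on something with over 40 N, if the wrist force passes 120 N, or if a joint passes its speed limit or range.

ROBOT

A 6-joint arm with a two-finger parallel gripper is mounted at the origin on the work surface. World frame = base frame: x ahead of the robot, y to its left, z up, the work surface at z = 0. Lengths are in m, angles in rad, forces in N, time in s.
With the tool pointing down it reaches from about 0.375 to 0.925 m from the base axis. Payload 5.7 kg.
Tool frame: the origin (TCP) lies on the centre line of the jaws, within the pads' length; the fingertips stand 14 mm ahead of it and the grasp point (between the pads) lies 5 mm behind it (nose_length is the distance from the TCP to the fingertips, in m); z points along the fingers, y is the line along which they close (so a half turn about z gives the same grasp; the last joint's range is limited). The gripper opens to 85 mm and grips with 20 to 120 N. Pads are 22 mm wide; open, the fingers measure 114 mm over their backs; the gripper's body (76 mm by 85 mm) begins 54 mm behind the grasp point. The pads swing forward as they close: fully open they stand 13 mm farther back than shut.
Start: joints at [-1.416, 0.359, 1.51, -0, 1.272, -0.115], TCP at [0.16, -0.578, 0.245] pointing down, gripper open.
Joint ranges: [-2.97, 2.97], [-1.01, 2.36], [0.21, 2.38], [-0.96, 4.11], [0.2, 2.71], [-2.98, 2.98]. Speed limits (rad/s): [2.39, 2.39, 3.14, 3.14, 3.14, 3.14].

INTERFACE

Orientations are given as a rotation vector (axis times angle).
In Python, from workcell import get_state, capture, calibration, close_job, nose_length gives the robot as it stands. The module is installed in compiled form; this text tells all that it offers.
- The arm moves only by the tool drive_tool, never from a script. Its argument "series" is a list that holds one entry, the list of rows, each a list of 7 numbers: the opening, from 0 (shut) to 1 (fully open), then the shift along the tool's x, y, z in m, then the turn, a rotation vector about the tool's x, y, z in degrees. In form: [[[claw, tx, ty, tz, wx, wy, wz], ...]]. A call has 1 to 12 rows; each row shifts and turns the commanded pose from where the row before left it, along the tool's axes as they then stand; what a row does not reach is not made up. A row lasts 1/10 s, in which the tool goes at most 50 mm and 8.59 degrees, less where a joint would pass 70% of its speed; a pose out of reach is approached as far as the arm can. A call is refused whole if a number of a shift passes 0.05 or a number of a turn 8.59, either way. A call with a gripper value outside its range is refused whole. The fingers move at their own pace and stop on an object; "newtons" is the grip in N (left out, the last holds). Time passes only in rows, so rows that do not move let the fingers close. It gives the time, the measured TCP pose, the force, the opening and the grip force at its end, in the units of the state.
- get_state(): the state, without advancing time (a new reading comes with each control period).
- capture(name): name is "scene" or "top"; returns the picture (384x512x3 uint8, red, green, blue); there is no depth.
- calibration(name): a dict with "fx", "fy", "cx", "cy" (pixels), "world_to_cam" (4x4, takes a point from world to camera coordinates). Camera axes: x right, y down, z forward; pixel columns grow to the right and rows downward; lengths in m; the calibration is good to about 2 mm. A picture is of the moment at which its call begins. calibration takes no time and is no camera call.
- close_job(): hands the job in; it is judged then, once.
The state is a dict: "t": time; "joint_pos": joint angles; "joint_velocities": joint speeds; "effort": joint torques, N m; "tool_pos": TCP position; "tcp_rot": TCP orientation; "force": force on the tool from outside, world axes, zero at the start; "torque": the same for the moment, N m; "opening": finger opening in m; "finger_force": force on a finger pad.
Only numpy, scipy, OpenCV 4.12 (cv2) and the standard library are available. Lean on these libraries where they do the work, as an engineer would, in place of code of your own. Each camera call takes 0.05 s, during which the arm holds its last target. There are 200 camera calls.

## Working session

There is one attempt and no reset: what is moved stays moved. The work goes in short steps, Python scripts to look and compute and a tool call to move; the robot and the scene stay as the last step left them, time stands still between calls to the robot, and variables do not carry over. Pictures are saved under pics/ and viewed, at most 13 in all, crops included, and the job is handed in when it is done.

Besides the shell and the picture viewer there is one more tool, called after "Request:" by a JSON object that holds its "method" and its "body", one argument or row to a line. drive_tool: Moves the arm, as the interface text tells. Its arguments: {"type":"object","properties":{"series":{"type":"array"},"newtons":{"type":"number"}},"required":["series"]}

```bash
mkdir -p pics
python3 - <<'E'
from workcell import *
import cv2,numpy as np
a=capture("scene");b=capture("top")
cv2.imwrite("pics/s0.png",a[...,::-1]);cv2.imwrite("pics/t0.png",b[...,::-1])
for n in("scene","top"):
    c=calibration(n);print(n,c["fx"],c["fy"],c["cx"],c["cy"]);print(np.round(np.array(c["world_to_cam"]),3).tolist())
s=get_state();print(s);print(nose_length)
E
```

```text
scene 367.52978898885516 367.52978898885516 257.0116418785092 190.9025415829878
[[-1.0, 0.015, -0.0, 0.497], [0.015, 0.947, -0.322, 0.105], [-0.004, -0.322, -0.947, 1.313], [0.0, 0.0, 0.0, 1.0]]
top 474.4281442121953 474.4281442121953 257.5684202074701 180.06840060483728
[[-0.018, -1.0, -0.015, -0.076], [-0.998, 0.019, -0.057, 0.488], [0.057, 0.014, -0.998, 1.346], [0.0, 0.0, 0.0, 1.0]]
{'t': 0.1, 'joint_pos': array([-1.41606048e+00,  3.59464155e-01,  1.51131266e+00,  1.70759250e-05,
        1.27250147e+00, -1.15088852e-01]), 'joint_velocities': array([-0.00048629, -0.00172995, -0.00297142,  0.00095064, -0.00063766,
        0.00105091]), 'effort': array([ 5.07267487e-04, -5.28653920e+01, -2.79351211e+01, -1.22567735e-04,
        4.92909254e-03, -4.60482639e-06]), 'tool_pos': array([ 0.15985201, -0.57771086,  0.24452345]), 'tcp_rot': array([-3.11137614e+00, -4.22320527e-01,  2.68439767e-05]), 'force': array([-0.0815956, -0.6091236,  0.1454725]), 'torque': array([ 0.01544819, -0.01977045, -0.03619817]), 'finger_force': 0.0, 'opening': 0.08550862810193821}
0.014
```

View pics/s0.png

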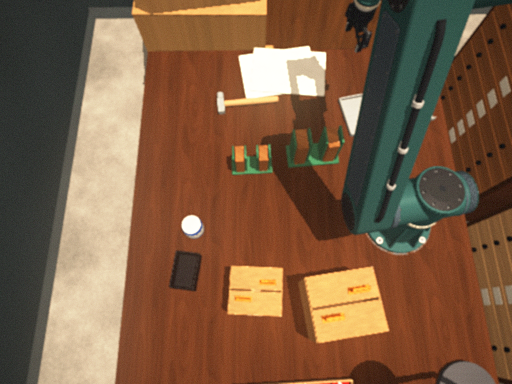

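View pics/t0.png

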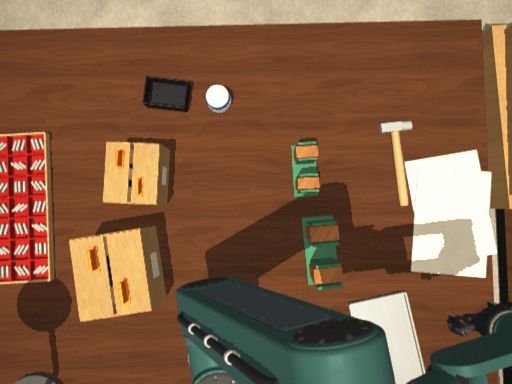

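The pictures show two cartons, in top at (137,173) and (118,275). They also show two green racks, in top at (306,168) and (322,252). The tin is at (218,97), the bin at (167,94) and the mallet at (400,165). I'll measure sizes to choose between the look-alikes.

```bash
cat > h.py <<'E'
import cv2,numpy as np
from workcell import *
def ray(n,uv):
    c=calibration(n);T=np.array(c["world_to_cam"]);R=T[:3,:3];o=-R.T@T[:3,3]
    d=R.T@np.array([(uv[0]-c["cx"])/c["fx"],(uv[1]-c["cy"])/c["fy"],1.]);return o,d
def at(n,uv,z):
    o,d=ray(n,uv);return o+d*(z-o[2])/d[2]
def tri(a,b):
    A=np.zeros((3,3));v=np.zeros(3)
    for n,uv in(("scene",a),("top",b)):
        o,d=ray(n,uv);d=d/np.linalg.norm(d);P=np.eye(3)-np.outer(d,d);A+=P;v+=P@o
    return np.linalg.solve(A,v)
def proj(n,p):
    c=calibration(n);q=np.array(c["world_to_cam"])@np.r_[p,1];return np.array([c["fx"]*q[0]/q[2]+c["cx"],c["fy"]*q[1]/q[2]+c["cy"]])
def blobs(img,lo,hi,amin=20):
    m=cv2.inRange(cv2.cvtColor(img,cv2.COLOR_RGB2HSV),np.array(lo),np.array(hi))
    k,l,st,ce=cv2.connectedComponentsWithStats(m)
    return [(l==i).astype(np.uint8) for i in range(1,k) if st[i,4]>=amin],m
E
python3 - <<'E'
from h import *
a=cv2.imread("pics/s0.png")[...,::-1];b=cv2.imread("pics/t0.png")[...,::-1]
np.set_printoptions(precision=3,suppress=True)
for nm,lo,hi,z,am in(("orange",(5,200,180),(14,255,255),.155,15),("card",(12,80,130),(24,190,255),.139,600),("green",(60,120,40),(82,255,200),.1,30)):
  for n,im in(("scene",a),("top",b)):
    for m in blobs(im,lo,hi,am)[0]:
        c=np.argwhere(m)[:,::-1];r=cv2.minAreaRect(c.astype(np.float32))
        if n=="top" and c[:,1].mean()>300 and nm=="green":continue
        w=[at(n,p,z)[:2] for p in cv2.boxPoints(r)]
        print(nm,n,len(c),np.array(r[0]),np.mean(w,0),"size",np.linalg.norm(w[0]-w[1]),np.linalg.norm(w[1]-w[2]),"ang",np.degrees(np.arctan2(*(w[1]-w[0])[::-1])))
t=cv2.resize(b[120:330,60:360],None,fx=2.6,fy=2.6,interpolation=cv2.INTER_CUBIC);cv2.imwrite("pics/t1.png",t[...,::-1])
E
```

```text
orange scene 17 [350.5 289. ] [0.224 0.245] size 0.014798833923593744 0.011486810825474057 ang 179.12277830328847
orange scene 43 [331.052 316.338] [0.288 0.321] size 0.05274994930420988 0.009300911009331453 ang -172.6555380353934
orange top 23 [119. 158.] [0.542 0.27 ] size 0.010392901887543613 0.04152739540917902 ang -91.12220282331688
orange top 28 [140.  185.5] [0.47  0.216] size 0.010344208887388125 0.03864856764049026 ang -91.07202508568714
orange top 44 [ 95.173 257.865] [0.287 0.331] size 0.012058972406250139 0.0564298467522256 ang -79.72635205159428
orange top 39 [126.235 288.941] [0.208 0.252] size 0.011120084503620441 0.05144858945388862 ang -77.00459618256026
card scene 6620 [229.693  27.882] [ 0.595 -0.742] size 0.30984609082133907 0.8035598073382592 ang -89.39122853848102
card scene 726 [259.985 102.186] [ 0.481 -0.407] size 0.17291054782053886 0.25116182889131056 ang -113.5664285639579
card scene 2636 [255.15  290.643] [0.506 0.243] size 0.14817318047451042 0.16955512297096126 ang -91.43202105841796
card scene 4999 [343.458 304.443] [0.245 0.285] size 0.2510957248284299 0.19570723500804535 ang -171.47881253122557
card top 1457 [501.144 116.579] [ 0.636 -0.723] size 0.041890901214807416 0.48584349002877425 ang -89.9587704873034
card top 739 [400.215 168.223] [ 0.504 -0.457] size 0.028683595777460588 0.19697874159581844 ang -83.96159865014214
card top 3142 [130.565 172.734] [0.505 0.245] size 0.1647216773638635 0.14515822164833325 ang -2.902951487234707
card top 5709 [109.409 274.794] [0.242 0.3  ] size 0.19276704066533962 0.21837505312578262 ang -82.7065047011265
```

View pics/t1.png

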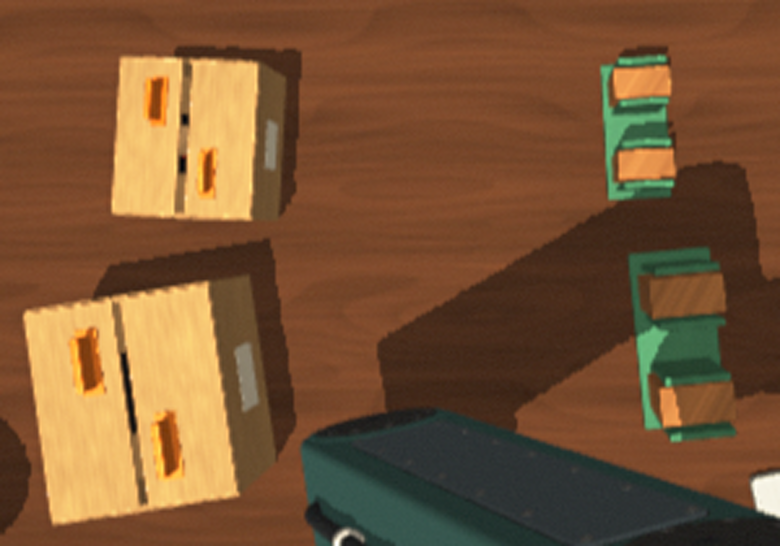

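The meant carton is the one at top (137,173): it measures about 165×145 mm, while the other at (118,275) is about 218×193 mm. The meant rack is the one at top (306,168), since the other at (322,252) is bigger. The crop confirms both. Next I'll take finer edges.

Run:
```python
from h import *
np.set_printoptions(precision=3,suppress=True)
a=cv2.imread("pics/s0.png")[...,::-1];b=cv2.imread("pics/t0.png")[...,::-1]
def up(i,y0,y1,x0,x1,W=400,H=300): return cv2.resize(i[y0:y1,x0:x1],(W,H),interpolation=cv2.INTER_CUBIC)
t=np.vstack([np.hstack([up(b,130,220,90,210),up(a,255,330,210,310)]),np.hstack([up(b,130,205,260,360),up(a,130,190,215,295)])])
cv2.imwrite("pics/c.png",t[...,::-1])
for n,im,(x0,x1,y0,y1) in(("top",b,(280,330,130,205)),("scene",a,(225,278,138,180)),("top",b,(100,172,138,210)),("scene",a,(220,290,260,322))):
  sub=np.zeros_like(im);sub[y0:y1,x0:x1]=im[y0:y1,x0:x1]
  h=cv2.cvtColor(sub,cv2.COLOR_RGB2HSV)
  for nm,lo,hi,z in(("wood",(7,120,150),(16,200,255),.11),("green",(65,100,50),(90,255,255),.008)):
    for m in blobs(sub,lo,hi,40)[0]:
        c=np.argwhere(m)[:,::-1];r=cv2.minAreaRect(c.astype(np.float32));w=np.array([at(n,p,z)[:2] for p in cv2.boxPoints(r)])
        print(nm,n,len(c),np.array(r[0]),r[1],r[2],w.mean(0),np.linalg.norm(w[0]-w[1]),np.linalg.norm(w[1]-w[2]),"ang",np.degrees(np.arctan2(*(w[1]-w[0])[::-1])))
for n,u,v in(("top",218,97),("top",167,94),("top",397,127),("top",404,205)):print(u,v,at(n,(u,v),.04))
```

```text
wood top 259 [306.848 151.072] (11.477604866027832, 22.2690486907959) 86.42366790771484 [ 0.556 -0.219] 0.059352257497045494 0.030743685999807858 ang -87.52944399249769
wood top 246 [308.5 182.5] (11.0, 21.0) 90.0 [ 0.472 -0.222] 0.05573635809256643 0.029248682928271104 ang -91.07381136321004
green top 575 [304.505 170.08 ] (49.670921325683594, 24.497455596923828) 86.3086166381836 [ 0.514 -0.221] 0.07059010799142437 0.1431671432645071 ang -87.41397185088069
wood scene 150 [238.5 153. ] (16.0, 9.0) 90.0 [ 0.558 -0.221] 0.031521428944380564 0.06088539847750129 ang 179.11178220209214
wood scene 145 [263.5 152.5] (9.0, 15.0) 0.0 [ 0.471 -0.222] 0.05712883728490078 0.03151923723494964 ang -90.97518830859273
wood top 46 [130.15 172.45] (4.38406229019165, 13.57645034790039) 8.13010311126709 [0.508 0.254] 0.03632541915094092 0.011808055935123542 ang -8.290566012266394
wood top 146 [130. 190.] (28.0, 54.0) 90.0 [0.461 0.254] 0.14494281834022038 0.07469780006121228 ang -91.07559806752994
wood scene 446 [255.018 292.62 ] (56.12688064575195, 55.27070236206055) 2.726310968399048 [0.507 0.247] 0.16384318282144167 0.17612100630657523 ang -92.1896096467043
218 97 [0.724 0.023 0.04 ]
167 94 [0.735 0.168 0.04 ]
397 127 [ 0.627 -0.481  0.04 ]
404 205 [ 0.408 -0.493  0.04 ]
```

View pics/c.png

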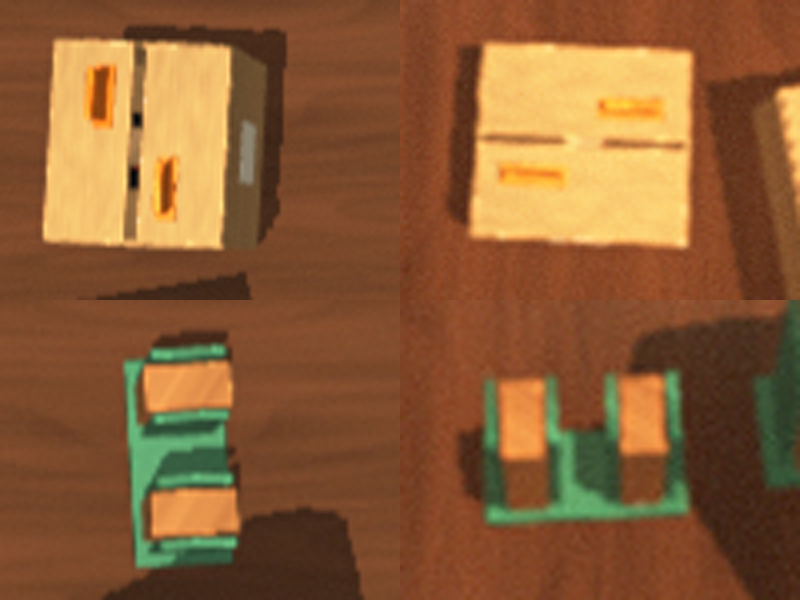

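Run:
```python
from h import *
np.set_printoptions(precision=4,suppress=True)
print("A",tri((242.75,299.25),(120,158.8)),"B",tri((267.75,281.75),(139.8,187)))
T=[(53,38),(43,240),(232,45),(222,248)];S=[(470,238),(690,246),(483,43),(692,49)]
for t,s in zip(T,S):
    p=(90+t[0]/3.333,130+t[1]/3.333);q=(210+(s[0]-400)/4,255+s[1]/4)
    print(at("top",p,.139),at("scene",q,.139),tri(q,p))
```

```text
A [0.5421 0.2692 0.1479] B [0.4675 0.2195 0.1421]
[0.5886 0.3092 0.139 ] [0.5882 0.3109 0.139 ] [0.5889 0.3108 0.1344]
[0.4298 0.317  0.139 ] [0.4271 0.3189 0.139 ] [0.4284 0.3186 0.1356]
[0.5803 0.1679 0.139 ] [0.5798 0.1697 0.139 ] [0.5805 0.169  0.1342]
[0.4211 0.1767 0.139 ] [0.4202 0.1767 0.139 ] [0.4206 0.1767 0.1395]
```

Request:
{"method": "drive_tool", "body": {
  "series": [
    [[0.5, 0.045, 0, 0, 0, 0, 6.17], [0.5, 0.045, 0, 0, 0, 0, 6.17], [0.5, 0.045, 0, 0, 0, 0, 6.16], [0.5, 0.022, -0.048, 0, 0, 0, 0], [0.5, 0.022, -0.048, 0, 0, 0, 0], [0.5, 0.022, -0.048, 0, 0, 0, 0], [0.5, 0.022, -0.048, 0, 0, 0, 0], [0.5, 0.022, -0.048, 0, 0, 0, 0], [0.5, 0.022, -0.048, 0, 0, 0, 0], [0.5, 0.022, -0.048, 0, 0, 0, 0], [0.5, 0.022, -0.048, 0, 0, 0, 0], [0.5, 0.02, -0.048, 0, 0, 0, 0]]
  ],
  "newtons": 40
}}

```text
t: 1.3
tool_pos: [0.5005, -0.1553, 0.2451]
tcp_rot: [-3.14, 0.084, 0.0]
force: [0.5, -0.9, -0.5]
opening: 0.0424
finger_force: 0.0
```

Request:
{"method": "drive_tool", "body": {
  "series": [
    [[0.5, 0.002, -0.047, 0, 0, 0, 0], [0.5, 0.002, -0.047, 0, 0, 0, 0], [0.5, 0.002, -0.047, 0, 0, 0, 0], [0.5, 0.002, -0.047, 0, 0, 0, 0], [0.5, 0.002, -0.047, 0, 0, 0, 0], [0.5, 0.002, -0.047, 0, 0, 0, 0], [0.5, 0.002, -0.047, 0, 0, 0, 0], [0.5, 0.002, -0.047, 0, 0, 0, 0], [0.5, 0.002, -0.047, 0, 0, 0, 0], [0.5, 0, 0, 0.03, 0, 0, 0], [0.5, 0, 0, 0.03, 0, 0, 0], [0.5, 0, 0, 0, 0, 0, 0]]
  ]
}}

```text
t: 2.5
tool_pos: [0.5369, 0.2636, 0.1811]
tcp_rot: [3.137, -0.082, -0.013]
force: [-0.7, -0.1, -0.6]
opening: 0.0426
finger_force: 0.0
```

Run:
```python
from h import *
a=capture("scene");b=capture("top")
up=lambda i,y0,y1,x0,x1:cv2.resize(i[y0:y1,x0:x1],(400,400),interpolation=cv2.INTER_CUBIC)
cv2.imwrite("pics/d.png",np.hstack([up(b,120,240,80,200),up(a,240,340,205,305)])[...,::-1])
```

```text
(no output)
```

View pics/d.png

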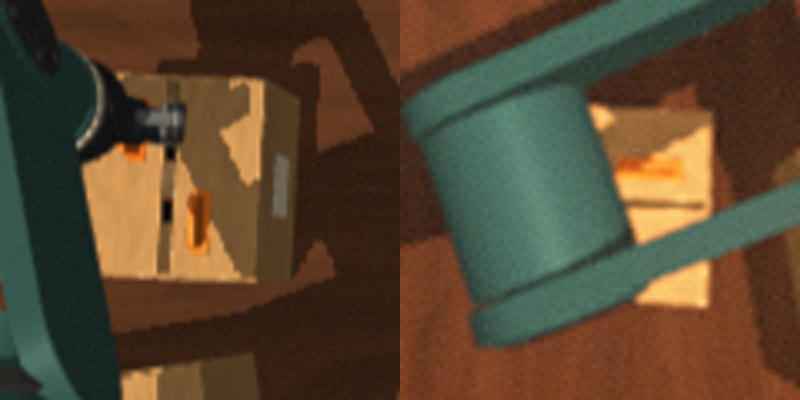

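The gripper hovers over the left tab, with the tab's end at panel (132,150) just below the fingers. I'll descend and grip.

Request:
{"method": "drive_tool", "body": {
  "series": [
    [[0.5, 0.004, -0.0035, 0.01, 0, 0, 0], [0.5, 0, 0, 0.01, 0, 0, 0], [0.5, 0, 0, 0, 0, 0, 0], [0, 0, 0, 0, 0, 0, 0], [0, 0, 0, 0, 0, 0, 0], [0, 0, 0, 0, 0, 0, 0], [0, 0, 0, 0, 0, 0, 0], [0, 0, 0, 0, 0, 0, 0]]
  ]
}}

```text
t: 3.4
tool_pos: [0.5447, 0.2675, 0.1645]
tcp_rot: [3.14, -0.083, -0.0]
force: [4.4, 3.1, -13.6]
opening: 0.0059
finger_force: 38.2
```

Request:
{"method": "drive_tool", "body": {
  "series": [
    [[0, 0, -0.0031, -0.0044, -6, 0, 0], [0, 0, -0.0031, -0.0044, -6, 0, 0], [0, 0, -0.0031, -0.0044, -6, 0, 0], [0, 0, -0.0031, -0.0044, -6, 0, 0], [0, 0, -0.0031, -0.0044, -6, 0, 0], [0, 0, -0.0031, -0.0044, -6, 0, 0], [0, 0, -0.0031, -0.0044, -6, 0, 0], [0, 0, -0.0031, -0.0044, -6, 0, 0], [0, 0, 0, 0, 0, 0, 0]]
  ]
}}

```text
t: 4.3
tool_pos: [0.5467, 0.3015, 0.1877]
tcp_rot: [2.292, -0.059, -0.027]
force: [2.7, -7.4, -2.4]
opening: 0.0055
finger_force: 39.5
```

Request:
{"method": "drive_tool", "body": {
  "series": [
    [[0, 0, -0.0031, -0.0044, -6, 0, 0], [0, 0, -0.0031, -0.0044, -6, 0, 0], [0, 0, -0.0031, -0.0044, -6, 0, 0], [0, 0, -0.0031, -0.0044, -6, 0, 0], [0, 0, 0, 0, 0, 0, 0], [0.3, 0, 0, 0, 0, 0, 0], [0.3, 0, 0, 0, 0, 0, 0], [0.3, 0, 0, -0.03, 0, 0, 0], [0.3, 0, 0, -0.04, 0, 0, 0], [0.3, 0, 0, -0.03, 7, 0, 0], [0.3, 0, 0, -0.03, 7, 0, 0]]
  ]
}}

```text
t: 5.4
tool_pos: [0.5533, 0.4476, 0.2303]
tcp_rot: [2.133, -0.054, -0.033]
force: [0.4, -0.7, -0.0]
opening: 0.0254
finger_force: 0.0
```

Request:
{"method": "drive_tool", "body": {
  "series": [
    [[0, 0, 0, 0, 8.26, 0, 0], [0, 0, 0, 0, 8.26, 0, 0], [0, 0, 0, 0, 8.26, 0, 0], [0, 0, 0, 0, 8.26, 0, 0], [0, 0, 0, 0, 8.26, 0, 0], [0, 0, 0, 0, 8.26, 0, 0], [0, 0, 0, 0, 8.26, 0, 0], [0, -0.005, 0, -0.03, 0, 0, 0], [0, -0.005, 0.05, 0, 0, 0, 0], [0, -0.005, 0.05, 0, 0, 0, 0], [0, 0, 0.05, 0, 0, 0, 0], [0, 0, 0.05, 0, 0, 0, 0]]
  ]
}}

```text
t: 6.6
tool_pos: [0.5277, 0.2457, 0.2635]
tcp_rot: [3.139, -0.083, 0.003]
force: [1.0, -0.5, 0.2]
opening: -0.0
finger_force: 0.0
```

Run:
```python
from h import *
a=capture("scene");b=capture("top");s=get_state();print(s["tool_pos"],s["tcp_rot"],s["joint_pos"])
up=lambda i,y0,y1,x0,x1:cv2.resize(i[y0:y1,x0:x1],(400,400),interpolation=cv2.INTER_CUBIC)
cv2.imwrite("pics/e.png",np.hstack([up(b,120,240,80,200),up(a,240,340,205,305)])[...,::-1])
```

```text
[0.5274079  0.24191946 0.26336172] [ 3.13527254e+00 -9.05046387e-02  2.56987493e-04] [ 0.31401125  0.31583212  1.52890429 -0.00496023  1.29839081  1.94386295]
```

View pics/e.png

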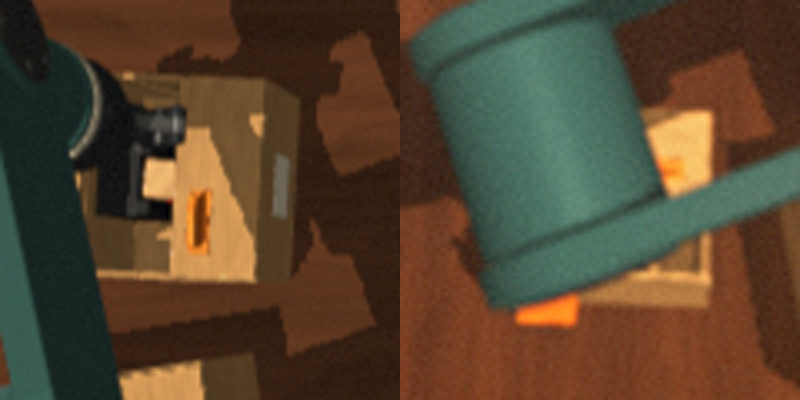

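The left flap is open: the block and foam are visible at panel (155,180), and its tab sticks out at right panel (548,312). Now I'll push it further from inside.

Request:
{"method": "drive_tool", "body": {
  "series": [
    [[0, 0, 0, 0.04, 0, 0, 0], [0, 0, 0, 0.037, 0, 0, 0], [0, 0, -0.025, 0, 0, 0, 0], [0, 0, -0.015, 0, 0, 0, 0], [0, 0, -0.01, 0, 0, 0, 0], [0, 0, -0.01, 0, 0, 0, 0], [0, 0, -0.01, 0, 0, 0, 0], [0, 0, -0.008, 0, 0, 0, 0], [0, 0, -0.008, 0, 0, 0, 0], [0, 0, 0, 0, 0, 0, 0]]
  ]
}}

```text
t: 7.7
tool_pos: [0.5334, 0.3342, 0.185]
tcp_rot: [3.138, -0.082, 0.001]
force: [0.3, 0.2, 0.4]
opening: 0.0
finger_force: 0.0
```

Request:
{"method": "drive_tool", "body": {
  "series": [
    [[0, 0, 0.01, -0.04, 0, 0, 0], [0.5, -0.02, 0.035, 0, 0, 0, 0], [0.5, -0.02, 0.036, 0, 0, 0, 0], [0.5, -0.019, 0.036, 0, 0, 0, 0], [0.5, 0, 0, 0.02, 0, 0, 0], [0.5, 0, 0, 0, 0, 0, 0]]
  ]
}}

```text
t: 8.3
tool_pos: [0.4662, 0.218, 0.2039]
tcp_rot: [3.137, -0.086, -0.005]
force: [-0.8, -0.9, 0.3]
opening: 0.0425
finger_force: 0.0
```

Run:
```python
from h import *
a=capture("scene");b=capture("top");s=get_state();print(s["tool_pos"],s["tcp_rot"])
up=lambda i,y0,y1,x0,x1:cv2.resize(i[y0:y1,x0:x1],(400,400),interpolation=cv2.INTER_CUBIC)
cv2.imwrite("pics/f.png",np.hstack([up(b,120,240,60,180),up(a,240,340,205,305)])[...,::-1])
```

```text
[0.46831067 0.21945975 0.2053887 ] [ 3.13774117e+00 -8.39068984e-02 -1.47134168e-04]
```

View pics/f.png

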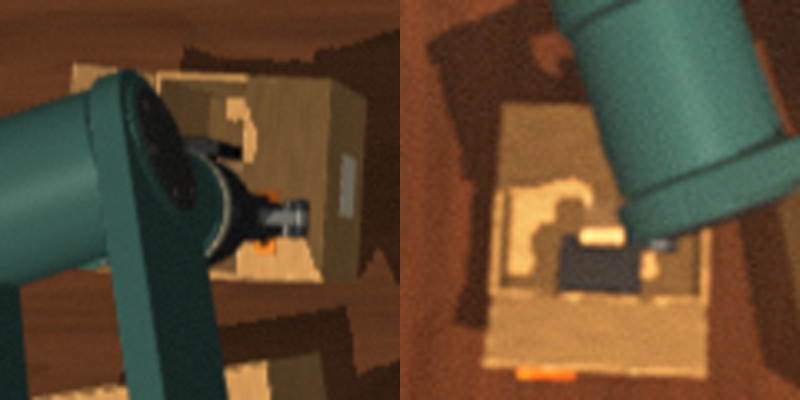

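The left flap is well folded back, with its free edge at right panel (600,370). The tool sits over the right tab, so I'll grip it and lift.

Request:
{"method": "drive_tool", "body": {
  "series": [
    [[0.5, 0, 0, 0.021, 0, 0, 0], [0.5, 0, 0, 0.02, 0, 0, 0], [0, 0, 0, 0, 0, 0, 0], [0, 0, 0, 0, 0, 0, 0], [0, 0, 0, 0, 0, 0, 0], [0, 0, 0, 0, 0, 0, 0], [0, 0, 0, 0, 0, 0, 0], [0, 0, 0.0031, -0.0044, 6, 0, 0], [0, 0, 0.0031, -0.0044, 6, 0, 0], [0, 0, 0.0031, -0.0044, 6, 0, 0], [0, 0, 0.0031, -0.0044, 6, 0, 0], [0, 0, 0, 0, 0, 0, 0]]
  ]
}}

```text
t: 9.6
tool_pos: [0.468, 0.2045, 0.1813]
tcp_rot: [-2.717, 0.079, -0.017]
force: [-0.1, 10.2, 8.8]
opening: 0.0049
finger_force: 43.6
```

Request:
{"method": "drive_tool", "body": {
  "series": [
    [[0, 0, 0.0031, -0.0044, 6, 0, 0], [0, 0, 0.0031, -0.0044, 6, 0, 0], [0, 0, 0.0031, -0.0044, 6, 0, 0], [0, 0, 0.0031, -0.0044, 6, 0, 0], [0, 0, 0.0031, -0.0044, 6, 0, 0], [0, 0, 0.0031, -0.0044, 6, 0, 0], [0, 0, 0.0031, -0.0044, 6, 0, 0], [0, 0, 0, 0, 0, 0, 0]]
  ]
}}

```text
t: 10.4
tool_pos: [0.4659, 0.1677, 0.1894]
tcp_rot: [-1.981, 0.057, -0.034]
force: [0.3, -1.4, 15.1]
opening: 0.0052
finger_force: 44.7
```

Request:
{"method": "drive_tool", "body": {
  "series": [
    [[0.3, 0, 0, 0, 0, 0, 0], [0.3, 0, 0, 0, 0, 0, 0], [0.3, 0, 0, -0.03, 0, 0, 0], [0.3, 0, 0, -0.04, 0, 0, 0], [0, 0, 0, -0.04, -8.4, 0, 0], [0, 0, 0, -0.04, -8.4, 0, 0], [0, 0, 0, -0.02, -8.4, 0, 0], [0, 0, 0, 0, -8.4, 0, 0], [0, 0, 0, 0, -8.4, 0, 0], [0, 0, 0, 0, -8.2, 0, 0], [0, 0, 0, 0, -8.2, 0, 0], [0, 0, 0, 0, -8.2, 0, 0]]
  ]
}}

```text
t: 11.6
tool_pos: [0.458, 0.0193, 0.2695]
tcp_rot: [3.12, -0.083, 0.008]
force: [-0.5, -0.0, -1.5]
opening: -0.0001
finger_force: 0.0
```

Request:
{"method": "drive_tool", "body": {
  "series": [
    [[0, 0.003, -0.045, 0, 0, 0, 0], [0, 0.003, -0.045, 0, 0, 0, 0], [0, 0.003, -0.045, 0, 0, 0, 0], [0, 0.003, -0.045, 0, 0, 0, 0], [0, 0.003, -0.045, 0, 0, 0, 0], [0, 0, 0, 0.04, 0, 0, 0], [0, 0, 0, 0.043, 0, 0, 0], [0, 0, 0.025, 0, 0, 0, 0], [0, 0, 0.015, 0, 0, 0, 0], [0, 0, 0.01, 0, 0, 0, 0], [0, 0, 0.01, 0, 0, 0, 0], [0, 0, 0.01, 0, 0, 0, 0]]
  ]
}}

```text
t: 12.8
tool_pos: [0.4814, 0.172, 0.1836]
tcp_rot: [3.128, -0.084, 0.004]
force: [-0.0, 1.2, 0.1]
opening: -0.0002
finger_force: 0.6
```

Request:
{"method": "drive_tool", "body": {
  "series": [
    [[0, 0, 0.009, 0, 0, 0, 0], [0, 0, 0.009, 0, 0, 0, 0], [0, 0, 0, 0, 0, 0, 0], [0, 0, -0.025, -0.03, 0, 0, 0], [0, 0, -0.025, -0.04, 0, 0, -8.5], [0, 0, 0, 0, 0, 0, -8.5], [0.6, 0, 0, 0, 0, 0, -8.5], [0.6, 0, 0, 0, 0, 0, -8.5], [0.6, 0, 0, 0, 0, 0, -8.5], [0.6, 0, 0, 0, 0, 0, -8.5], [0.6, 0, 0, 0, 0, 0, -8.5]]
  ]
}}

```text
t: 13.9
tool_pos: [0.4822, 0.2053, 0.2519]
tcp_rot: [2.753, 1.489, -0.012]
force: [-0.0, 0.1, -0.1]
opening: 0.0514
finger_force: 0.0
```

Request:
{"method": "drive_tool", "body": {
  "series": [
    [[0.6, 0, 0, 0, 0, 0, -7.55], [0.6, 0, 0, 0, 0, 0, -7.55], [0.6, 0, 0, 0, 0, 0, -7.55], [0.6, 0, 0, 0, 0, 0, -7.55], [0.6, -0.05, 0, 0, 0, 0, 0], [0.6, -0.05, 0, 0, 0, 0, 0], [0.6, -0.05, 0, 0, 0, 0, 0], [0.6, -0.05, 0, 0, 0, 0, 0], [0.6, 0, 0, 0, 0, 0, 0]]
  ]
}}

```text
t: 14.8
tool_pos: [0.4705, 0.0003, 0.2549]
tcp_rot: [2.283, 2.141, -0.018]
force: [-0.2, -0.0, 0.4]
opening: 0.0512
finger_force: 0.0
```

Run:
```python
from h import *
np.set_printoptions(precision=4,suppress=True)
a=capture("scene");b=capture("top");s=get_state();print(s["tool_pos"],s["tcp_rot"])
cv2.imwrite("pics/gs.png",a[...,::-1]);cv2.imwrite("pics/gt.png",b[...,::-1])
up=lambda i,y0,y1,x0,x1:cv2.resize(i[y0:y1,x0:x1],(400,400),interpolation=cv2.INTER_CUBIC)
cv2.imwrite("pics/g.png",np.hstack([up(b,120,240,80,200),up(a,240,340,205,305)])[...,::-1])
c=[.5045,.2434,.114]
print(proj("top",c),proj("scene",c))
```

```text
[0.4706 0.0046 0.2547] [ 2.2823  2.1456 -0.0152]
[133.6022 173.5716] [255.7328 290.8055]
```

View pics/g.png

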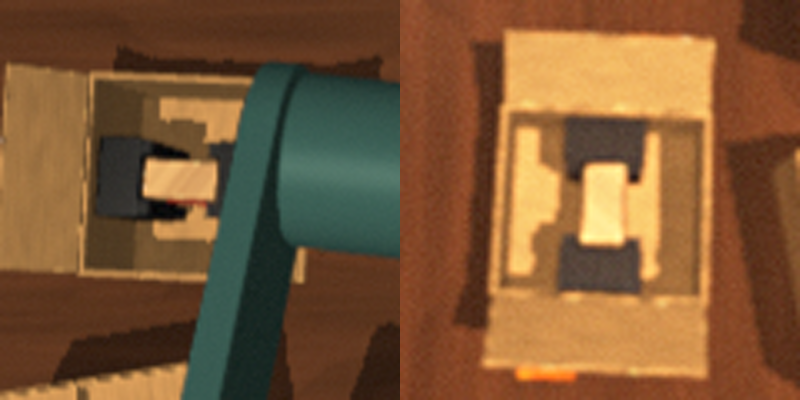

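Both flaps lie well back and the block top is at top px (134,174), matching the carton centre. I'll move over it.

Request:
{"method": "drive_tool", "body": {
  "series": [
    [[0.6, 0.048, 0.004, 0, 0, 0, 0], [0.6, 0.048, 0.004, 0, 0, 0, 0], [0.6, 0.048, 0.004, 0, 0, 0, 0], [0.6, 0.048, 0.004, 0, 0, 0, 0], [0.6, 0.048, 0.004, 0, 0, 0, 0], [0.6, 0, 0, 0.04, 0, 0, 0], [0.6, 0, 0, 0.04, 0, 0, 0], [0.6, 0, 0, 0, 0, 0, 0], [0.6, 0, 0, 0, 0, 0, 0]]
  ]
}}

```text
t: 15.8
tool_pos: [0.5035, 0.2441, 0.1713]
tcp_rot: [2.277, 2.152, -0.018]
force: [0.7, 0.2, 0.4]
opening: 0.051
finger_force: 0.0
```

Request:
{"method": "drive_tool", "body": {
  "series": [
    [[0.6, 0, 0.001, 0.03, 0, 0, 0], [0.6, 0, 0, 0.03, 0, 0, 0], [0.6, 0, 0, 0.023, 0, 0, 0], [0.6, 0, 0, 0, 0, 0, 0], [0, 0, 0, 0, 0, 0, 0], [0, 0, 0, 0, 0, 0, 0], [0, 0, 0, 0, 0, 0, 0], [0, 0, 0, 0, 0, 0, 0], [0, 0, 0, 0, 0, 0, 0]]
  ]
}}

```text
t: 16.7
tool_pos: [0.5071, 0.2426, 0.0907]
tcp_rot: [2.277, 2.148, -0.009]
force: [-0.6, 1.0, 6.7]
opening: 0.0295
finger_force: 44.2
```

Request:
{"method": "drive_tool", "body": {
  "series": [
    [[0, 0, 0, -0.01, 0, 0, 0], [0, 0, 0, -0.02, 0, 0, 0], [0, 0, 0, -0.03, 0, 0, 0], [0, 0, 0, -0.035, 0, 0, 0], [0, 0, 0, -0.04, 0, 0, 0], [0, 0, 0, -0.04, 0, 0, 0], [0, 0, 0, -0.04, 0, 0, 0], [0, 0, 0, 0, 0, 0, 0]]
  ]
}}

```text
t: 17.5
tool_pos: [0.5086, 0.2459, 0.3107]
tcp_rot: [2.275, 2.146, 0.002]
force: [0.7, 0.6, -0.9]
opening: 0.0294
finger_force: 43.3
```

Request:
{"method": "drive_tool", "body": {
  "series": [
    [[0, -0.03, 0, 0, 0, 0, 0], [0, -0.048, 0, 0, 0, 0, 0], [0, -0.048, 0, 0, 0, 0, 0], [0, -0.048, 0, 0, 0, 0, 0], [0, -0.04, 0, 0, 0, 0, 0], [0, -0.015, 0, 0.03, 0, 0, 0], [0, 0, 0, 0.04, 0, 0, 0], [0, 0, 0, 0.04, 0, 0, 0], [0, 0, 0, 0.04, 0, 0, 0], [0, 0, 0, 0.035, 0, 0, 0], [0, 0, 0, 0.02, 0, 0, 0], [0, 0, 0, 0, 0, 0, 0]]
  ]
}}

```text
t: 18.7
tool_pos: [0.4891, 0.0136, 0.099]
tcp_rot: [2.282, 2.153, -0.022]
force: [-0.9, 0.8, -1.9]
opening: 0.0296
finger_force: 43.0
```

Run:
```python
from h import *
s=get_state();print(s["tool_pos"],s["tcp_rot"],s["force"],s["opening"],s["joint_pos"])
R=cv2.Rodrigues(s["tcp_rot"])[0];print(R.round(4))
```

```text
[0.48907105 0.0135757  0.09899011] [ 2.28237506  2.15264366 -0.02236263] [-0.92120639  0.79651778 -1.90451356] 0.029573632554154367 [-0.10355207  0.39937545  1.89778601 -0.01796221  0.85067895 -0.03317759]
[[ 0.0584  0.9983 -0.0075]
 [ 0.9982 -0.0585 -0.0128]
 [-0.0132 -0.0068 -0.9999]]
```

Request:
{"method": "drive_tool", "body": {
  "series": [
    [[0, 0, 0, 0.005, 0, 0, 0], [0, 0, 0, 0.004, 0, 0, 0], [0, 0, 0, 0.001, 0, 0, 0], [0, 0, 0, 0, 0, 0, 0]]
  ]
}}

```text
t: 19.1
tool_pos: [0.4926, 0.0132, 0.0922]
tcp_rot: [2.278, 2.149, -0.014]
force: [0.5, 0.1, -1.4]
opening: 0.0295
finger_force: 43.1
```

Request:
{"method": "drive_tool", "body": {
  "series": [
    [[0, 0, 0, 0.002, 0, 0, 0], [0, 0, 0, 0.001, 0, 0, 0], [0, 0, 0, 0, 0, 0, 0]]
  ]
}}

```text
t: 19.4
tool_pos: [0.4921, 0.0132, 0.0886]
tcp_rot: [2.278, 2.149, -0.015]
force: [0.4, 0.6, -1.7]
opening: 0.0292
finger_force: 43.1
```

Request:
{"method": "drive_tool", "body": {
  "series": [
    [[0, 0, 0, 0.0015, 0, 0, 0], [0, 0, 0, 0, 0, 0, 0]]
  ]
}}

```text
t: 19.6
tool_pos: [0.492, 0.0132, 0.0869]
tcp_rot: [2.279, 2.15, -0.016]
force: [0.6, 0.2, -0.8]
opening: 0.0297
finger_force: 43.1
```

Request:
{"method": "drive_tool", "body": {
  "series": [
    [[0, 0, 0, 0.001, 0, 0, 0], [0, 0, 0, 0, 0, 0, 0]]
  ]
}}

```text
t: 19.8
tool_pos: [0.4921, 0.0132, 0.0867]
tcp_rot: [2.278, 2.149, -0.015]
force: [-1.9, 0.8, 7.2]
opening: 0.0295
finger_force: 44.3
```

Request:
{"method": "drive_tool", "body": {
  "series": [
    [[0.6, 0, 0, 0, 0, 0, 0], [0.6, 0, 0, 0, 0, 0, 0], [0.6, 0, 0, 0, 0, 0, 0], [0.6, 0, 0, -0.03, 0, 0, 0], [0.6, 0, 0, -0.04, 0, 0, 0], [1, 0, 0, 0, 0, 0, 8.2], [1, 0, 0, 0, 0, 0, 8.2], [1, 0, 0, 0, 0, 0, 8.2], [1, 0, 0, 0, 0, 0, 8.2], [1, 0, 0, 0, 0, 0, 8.2], [1, 0, 0, 0, 0, 0, 8.2], [1, 0, 0, 0, 0, 0, 8.2]]
  ]
}}

```text
t: 21.0
tool_pos: [0.4921, 0.0141, 0.1559]
tcp_rot: [3.03, 0.781, -0.007]
force: [-0.5, -1.0, 0.4]
opening: 0.0853
finger_force: 0.0
```

Request:
{"method": "drive_tool", "body": {
  "series": [
    [[1, 0, 0, 0, 0, 0, 8.2], [1, 0, 0, 0, 0, 0, 8.2], [1, 0, 0, 0, 0, 0, 8.2], [1, 0, 0, 0, 0, 0, 8.0], [1, 0, 0, 0, 0, 0, 0], [1, 0, 0, 0, 0, 0, 0]]
  ]
}}

```text
t: 21.6
tool_pos: [0.4921, 0.0141, 0.156]
tcp_rot: [3.127, -0.085, -0.001]
force: [-0.2, -1.2, -0.0]
opening: 0.0854
finger_force: 0.0
```

Run:
```python
from h import *
a=capture("scene");b=capture("top");s=get_state();print(s["tool_pos"],s["tcp_rot"],s["opening"])
print(cv2.Rodrigues(s["tcp_rot"])[0].round(4), proj("top",[.492,.0132,.11]),proj("scene",[.492,.0132,.11]))
up=lambda i,c,w:cv2.resize(i[c[1]-w:c[1]+w,c[0]-w:c[0]+w],(400,400),interpolation=cv2.INTER_CUBIC)
cv2.imwrite("pics/k.png",np.hstack([up(b,(220,180),50),up(a,(257,215),45)])[...,::-1])
```

```text
[0.49212173 0.01409598 0.15599435] [ 3.12689266e+00 -8.69612338e-02 -6.43770977e-04] 0.084868166166537
[[ 9.985e-01 -5.560e-02 -8.000e-04]
 [-5.560e-02 -9.984e-01 -1.350e-02]
 [-0.000e+00  1.350e-02 -9.999e-01]] [220.0621145  176.73083781] [258.56223101 218.04759606]
```

View pics/k.png

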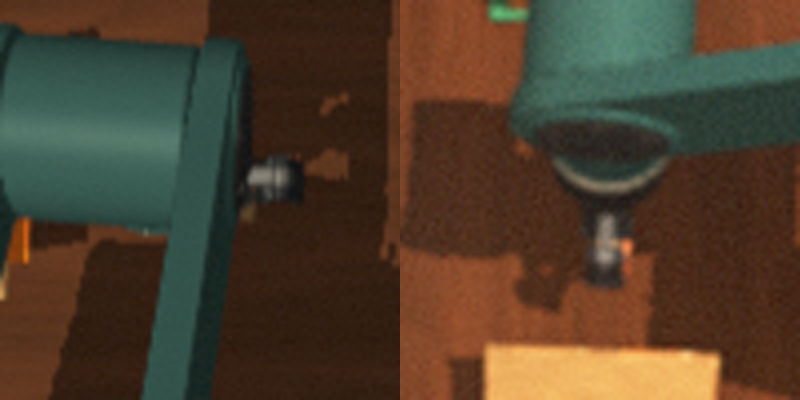

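The block stands on the bench under the gripper; slivers show at (250,212) and (628,248). I'll correct the 0.8° tool tilt and take it by the edges.

Request:
{"method": "drive_tool", "body": {
  "series": [
    [[1, 0, 0.0003, 0.02, 0.77, 0, 0], [1, 0, 0, 0.03, 0, 0, 0], [1, 0, 0, 0.018, 0, 0, 0], [1, 0, 0, 0, 0, 0, 0], [0.5, 0, 0, 0, 0, 0, 0], [0.5, 0, 0, 0, 0, 0, 0], [0.5, 0, 0, 0, 0, 0, 0], [0.5, 0, 0, 0, 0, 0, 0], [0.5, 0, 0, 0, 0, 0, 0]]
  ]
}}

```text
t: 22.6
tool_pos: [0.4933, 0.0135, 0.0892]
tcp_rot: [3.14, -0.091, 0.004]
force: [0.9, -0.0, 7.5]
opening: 0.0578
finger_force: 43.9
```

Request:
{"method": "drive_tool", "body": {
  "series": [
    [[0.3, 0, 0, -0.01, 0, 0, 0], [0.3, 0, 0, -0.03, 0, 0, 0], [0.3, 0, 0, -0.04, 0, 0, 0], [0.3, 0, 0, -0.04, 0, 0, 0], [0.3, 0, 0, -0.04, 0, 0, -5.6], [0.3, 0.0027, 0.0467, 0, 0, 0, 0], [0.3, 0.0027, 0.0467, 0, 0, 0, 0], [0.3, 0.0027, 0.0467, 0, 0, 0, 0], [0.3, 0.0027, 0.0467, 0, 0, 0, 0], [0.3, 0.0027, 0.0467, 0, 0, 0, 0], [0.3, 0, 0, 0, 0, 0, 0], [0.3, 0, 0, 0, 0, 0, 0]]
  ]
}}

```text
t: 23.8
tool_pos: [0.5142, -0.2199, 0.2481]
tcp_rot: [-3.14, -0.058, 0.001]
force: [-0.3, -0.1, -1.4]
opening: 0.0574
finger_force: 44.0
```

Run:
```python
from h import *
a=capture("scene");b=capture("top");s=get_state();print(s["tool_pos"],s["tcp_rot"],s["opening"],s["force"])
print(cv2.Rodrigues(s["tcp_rot"])[0].round(4))
cv2.imwrite("pics/ms.png",a[...,::-1]);cv2.imwrite("pics/mt.png",b[...,::-1])
up=lambda i,c,w:cv2.resize(i[c[1]-w:c[1]+w,c[0]-w:c[0]+w],(400,400),interpolation=cv2.INTER_CUBIC)
cv2.imwrite("pics/m.png",np.hstack([up(b,(310,170),40),up(a,(252,155),40)])[...,::-1])
```

```text
[ 0.51404756 -0.21805219  0.24798555] [-3.13979365e+00 -6.21995011e-02  1.61723456e-03] 0.05746892686852414 [-0.27183855 -1.23017278 -1.23202135]
[[ 0.9992  0.0396 -0.0011]
 [ 0.0396 -0.9992  0.0012]
 [-0.001  -0.0012 -1.    ]]
```

View pics/m.png

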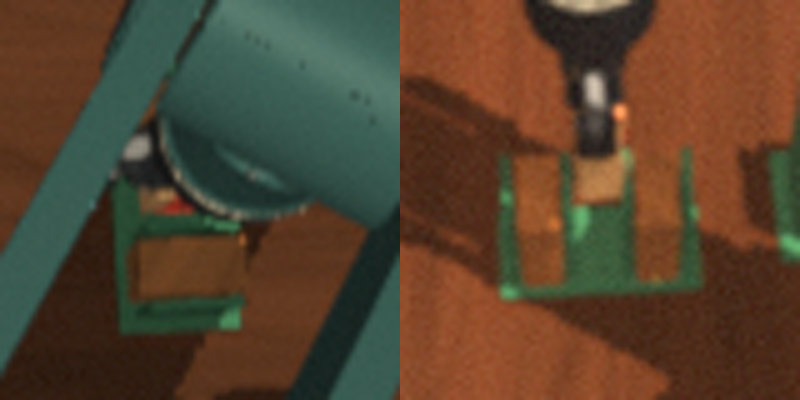

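Run:
```python
from h import *
f=lambda u,v:(212+(u-400)/5,115+v/5)
print(proj("scene",[.514,-.189,.159]),f(598.5,204))
for u in(575,598.5,622):print("blk",at("scene",f(u,204),.159))
# neighbours' +y lower front corners/top corners
for n,us,v,z in(("near-top",(515,567,637,683),160,.11),("base",(500,702),290,.0)):
  for u in us:print(n,at("scene",f(u,v),z))
```

```text
[250.9797622  155.36006121] (251.7, 155.8)
blk [ 0.52722912 -0.18760904  0.159     ]
blk [ 0.5116247  -0.18736737  0.159     ]
blk [ 0.49602047 -0.1871257   0.159     ]
near-top [ 0.57009565 -0.24394495  0.11      ]
near-top [ 0.53374576 -0.24338151  0.11      ]
near-top [ 0.48481488 -0.24262306  0.11      ]
near-top [ 0.45266134 -0.24212466  0.11      ]
base [ 5.87358384e-01 -1.90107558e-01 -2.22044605e-16]
base [ 0.4366286  -0.18777703  0.        ]
```

Right panel: the held block's foot edge is at (598,204), between the inner dividers and about 1–2 mm toward −x of the slot's middle. I'll shift it and start in.

Request:
{"method": "drive_tool", "body": {
  "series": [
    [[0.3, 0.0015, 0.0025, 0.015, 0, 0, 0], [0.3, 0, 0, 0.015, 0, 0, 0], [0.3, 0, 0, 0.01, 0, 0, 0], [0.3, 0, 0, 0.005, 0, 0, 0], [0.3, 0, 0, 0.005, 0, 0, 0], [0.3, 0, 0, 0.005, 0, 0, 0], [0.3, 0, 0, 0, 0, 0, 0]]
  ]
}}

```text
t: 24.6
tool_pos: [0.5162, -0.2214, 0.1927]
tcp_rot: [-3.141, -0.062, 0.001]
force: [-0.5, 0.1, -1.5]
opening: 0.0577
finger_force: 44.0
```

Request:
{"method": "drive_tool", "body": {
  "series": [
    [[0.3, 0, 0, 0.015, 0, 0, 0], [0.3, 0, 0, 0.015, 0, 0, 0], [0.3, 0, 0, 0.015, 0, 0, 0], [0.3, 0, 0, 0.015, 0, 0, 0], [0.3, 0, 0, 0.015, 0, 0, 0], [0.3, 0, 0, 0.008, 0, 0, 0], [0.3, 0, 0, 0.004, 0, 0, 0], [0.3, 0, 0, 0, 0, 0, 0]]
  ]
}}

```text
t: 25.4
tool_pos: [0.5164, -0.2217, 0.106]
tcp_rot: [-3.141, -0.062, 0.0]
force: [-0.3, -0.7, -1.6]
opening: 0.0571
finger_force: 44.0
```

Request:
{"method": "drive_tool", "body": {
  "series": [
    [[0.3, 0, 0, 0.004, 0, 0, 0], [0.3, 0, 0, 0.003, 0, 0, 0], [0.3, 0, 0, 0.001, 0, 0, 0], [0.3, 0, 0, 0, 0, 0, 0]]
  ]
}}

```text
t: 25.8
tool_pos: [0.5164, -0.2217, 0.0981]
tcp_rot: [3.141, 0.062, 0.0]
force: [-0.4, 0.1, -0.9]
opening: 0.0576
finger_force: 44.0
```

Request:
{"method": "drive_tool", "body": {
  "series": [
    [[0.3, 0, 0, 0.0012, 0, 0, 0], [0.3, 0, 0, 0, 0, 0, 0]]
  ]
}}

```text
t: 26.0
tool_pos: [0.5167, -0.2218, 0.0973]
tcp_rot: [3.141, 0.062, 0.001]
force: [-0.1, 0.1, 1.8]
opening: 0.0573
finger_force: 44.2
```

Request:
{"method": "drive_tool", "body": {
  "series": [
    [[0.3, 0, 0, 0.0006, 0, 0, 0], [0.3, 0, 0, 0, 0, 0, 0], [0.9, 0, 0, 0, 0, 0, 0], [0.9, 0, 0, 0, 0, 0, 0], [0.9, 0, 0, 0, 0, 0, 0], [0.9, 0, 0, 0, 0, 0, 0], [0.9, 0, 0, -0.01, 0, 0, 0], [0.9, 0, 0, -0.03, 0, 0, 0], [0.9, 0, 0, -0.05, 0, 0, 0], [0.9, 0, 0, -0.05, 0, 0, 0]]
  ]
}}

```text
t: 27.0
tool_pos: [0.5157, -0.2213, 0.2378]
tcp_rot: [-3.14, -0.062, 0.002]
force: [1.0, -1.4, -0.0]
opening: 0.0768
finger_force: 0.0
```

Request:
{"method": "drive_tool", "body": {
  "series": [
    [[0.9, 0, -0.05, 0, 0, 0, 0], [0.9, 0, -0.05, 0, 0, 0, 0], [0.9, 0, -0.05, 0, 0, 0, 0], [0.9, 0, -0.05, 0, 0, 0, 0], [0.9, 0, -0.05, 0, 0, 0, 0], [0.9, 0, 0, 0, 0, 0, 0]]
  ]
}}

```text
t: 27.6
tool_pos: [0.5054, 0.0336, 0.237]
tcp_rot: [-3.138, -0.071, -0.0]
force: [0.5, -0.4, -0.2]
opening: 0.0769
finger_force: 0.0
```

Run:
```python
from h import *
a=capture("scene");b=capture("top");s=get_state();print(s["tool_pos"],s["t"],s["force"])
up=lambda i,c,w:cv2.resize(i[c[1]-w:c[1]+w,c[0]-w:c[0]+w],(400,400),interpolation=cv2.INTER_CUBIC)
cv2.imwrite("pics/z.png",np.hstack([up(b,(310,170),40),up(a,(252,155),40)])[...,::-1])
```

```text
[0.50644132 0.02924163 0.23689191] 27.7 [ 0.6235159  -1.56320126  0.43188873]
```

View pics/z.png

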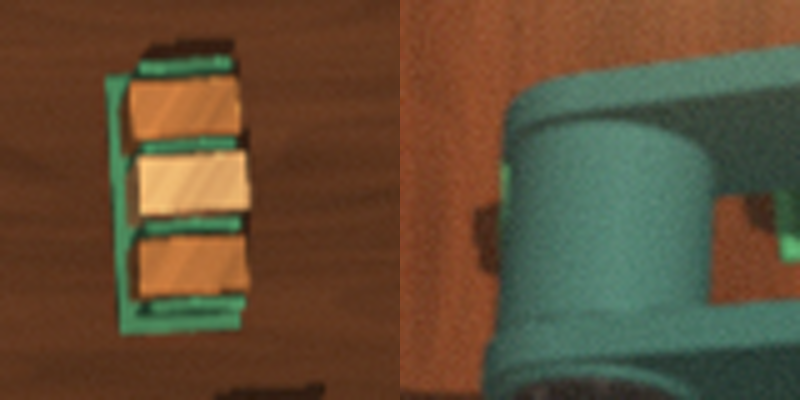

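The block stands squarely in the middle slot at left panel (193,182), edges level with its neighbours to about 1 mm. The gripper is clear.

```bash
python3 -c "
from workcell import close_job
print(close_job())"
```

```text
the job is handed in; nothing more can be done
None
```

Both flaps are folded well back and the block stands on the base of the green rack's middle slot, edges level with its neighbours to about 1 mm; I handed the job in at 27.7 s, and no verdict came back.

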